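# Put the loose tools back in the foam inserts

## Task

Tidy up after the job: put the four loose chrome tools (large socket, small socket, double ring spanner, T-bar) back into the four foam inserts, each into the cutout of its own shape and size, fully down on the blue floor with the two sockets standing upright. Leave the dark bearing and the brass nut that lie among the tools where they are.

Things in the scene. Friction and masses are not known exactly. Their poses are not given: they have to be found in the camera images.
- socket_large: Large chrome socket standing upright on the bench: a cylinder of diameter 46 mm, 50 mm high, with a black hexagon on top. Origin at the centre of its underside, z up. Mass about 0.22 kg. Belongs in insert_large.
- socket_small: Small, slender chrome socket standing upright on the bench: a cylinder of diameter 26 mm, 60 mm high, with a black hexagon on top. Origin at the centre of its underside, z up. Mass about 0.12 kg. Belongs in insert_small.
- spanner: Straight chrome double ring spanner lying flat, 120 mm long along its y axis, 16 mm thick (z); a shaft 16 mm wide (x) with an equal round head of diameter 34 mm centred 43 mm from the middle at each end, a black hexagon in each. Origin under its middle, z up. Its two ends are alike. Mass about 0.18 kg. Belongs in insert_spanner.
- tbar: Chrome T-bar driver lying flat, T-shaped, 18 mm thick (z), 100 mm long (y). Cross bar along x, 80 x 18 mm, centred at y = +41 mm; stem 14 mm wide (x), from the cross bar to y = -50 mm. Origin under the middle of its length, z up; centre of mass at about y = +17 mm. About 0.22 kg. Belongs in insert_tbar, the same way round as that T.
- insert_large: Insert with the large round cutout, diameter 62 mm, at its centre. Fixed black foam tile, 112 (x) x 150 (y) x 12 mm high; origin at the centre of its underside, z up. Cutout 6 mm deep, its blue floor 6 mm above the bench.
- insert_small: Insert with the small round cutout, diameter 42 mm, at its centre. Fixed black foam tile, 112 (x) x 150 (y) x 12 mm high; origin at the centre of its underside, z up. Cutout 6 mm deep, its blue floor 6 mm above the bench.
- insert_spanner: Insert with the long straight rectangular cutout at its centre, 48 mm (x) by 134 mm (y). Fixed black foam tile, 112 (x) x 150 (y) x 12 mm high; origin at the centre of its underside, z up. Cutout 6 mm deep, its blue floor 6 mm above the bench. The spanner lies in it with its y axis along the insert's y, either way round.
- insert_tbar: Insert with the T-shaped cutout: cross part x -47 to +47, y +26 to +57 mm; stem part x -16 to +16 mm, down to y = -57 mm. Fixed black foam tile, 112 (x) x 150 (y) x 12 mm high; origin at the centre of its underside, z up. Cutout 6 mm deep, its blue floor 6 mm above the bench. The T-bar is home with its origin over the insert's and its x and y along the insert's.
- bearing: Dark steel ball bearing lying flat among the tools, a ring of diameter 48 mm, 14 mm high; not to be disturbed. Origin at the centre of its underside.
- nut: Big brass hexagon nut lying flat between the tools and the inserts, 42 mm across corners, 18 mm high; not to be disturbed. Origin at the centre of its underside.
Mind the look-alikes: they are no part of the job. Leave any green or red look-alike of the socket_large alone. Of the things that look like the tbar, take the one that is nearest to the robot's base at the start.

How it is judged:
At the end, for the whole second after the job is handed in: Each tool at rest in its own cutout: underside 3 to 8.5 mm above the insert's, origins within 12 mm from above, tilt under 0.12 rad, spanner and T-bar lined up within 0.25 rad; bearing and nut within 20 mm of their starts (horizontal distance between socket_large and insert_large below 0.012 m and z of socket_large in the frame of insert_large between 0.003 and 0.0085 m and angle between each of socket_large, socket_small, spanner, tbar's own z axis and vertical below 0.12 rad and linear speed of each of socket_large, socket_small, spanner, tbar below 0.02 m/s and angular speed of each of socket_large, socket_small, spanner, tbar below 0.2 rad/s and horizontal distance between socket_small and insert_small below 0.012 m and z of socket_small in the frame of insert_small between 0.003 and 0.0085 m and horizontal distance between spanner and insert_spanner below 0.012 m and z of spanner in the frame of insert_spanner between 0.003 and 0.0085 m and angle between the y axis of spanner and the y axis of insert_spanner, either way round below 0.25 rad and horizontal distance between tbar and insert_tbar below 0.012 m and z of tbar in the frame of insert_tbar between 0.003 and 0.0085 m and angle between the y axis of tbar and the y axis of insert_tbar, either way round below 0.25 rad and distance of each of bearing, nut from where it was at the start of the episode below 0.02 m); the robot touches nothing.
It fails at once if the bearing or the nut is pushed more than 20 mm from its place (distance of any of bearing, nut from where it was at the start of the episode above 0.02 m).
It also fails if it takes over 112 s, if anything falls off the work surface, if the arm or the gripper's body presses on something with over 40 N, if the wrist force passes 120 N, or if a joint passes its speed limit or range.

## Robot

A 7-joint arm with a two-finger parallel gripper is mounted at the origin on the work surface. World frame = base frame: x ahead of the robot, y to its left, z up, the work surface at z = 0. Lengths are in m, angles in rad, forces in N, time in s.
With the tool pointing down it reaches from about 0.4 to 0.875 m from the base axis. Payload 4.4 kg.
Tool frame: the origin (TCP) lies on the centre line of the jaws, within the pads' length; the fingertips stand 22 mm ahead of it and the grasp point (between the pads) lies 3 mm ahead of it; z points along the fingers, y is the direction in which the jaws open and shut (so a half turn about z gives the same grasp; the last joint's range is limited). The gripper opens to 85 mm and grips with 20 to 120 N. Pads are 22 mm wide; open, the fingers measure 114 mm over their backs; the gripper's body (76 mm by 85 mm) begins 54 mm behind the grasp point. The pads swing forward as they close: fully open they stand 13 mm farther back than shut.
Start: joints at [-1.272, 0.628, 0.038, 1.517, -0.027, 0.996, -0.02], TCP at [0.232, 0.607, 0.253] pointing down, gripper open.
Joint ranges: [-3.06, 3.06], [-0.37, 2.12], [-1.25, 1.32], [0.18, 2.47], [-1.1, 4.24], [0.23, 1.98], [-2.94, 2.94]. Speed limits (rad/s): [2.57, 2.57, 3.14, 3.14, 3.14, 3.14, 3.14].

## Interface

Orientations are given as a 3x3 rotation matrix whose columns are the frame's x, y, z axes.
In Python, from cell import env gives the robot as it stands.
- The arm moves only by the shell command python3 -m jog 'ROWS' [FORCE]. ROWS is a JSON object of lists of equal length, an entry for each row: "xyz": the shift along the world's x, y, z in mm, a list of three; "rot": the turn, a rotation vector about the world's x, y, z in rad, a list of three; "claw": the finger opening in mm, from 0 to 85.4. In form: {"xyz": [[dx, dy, dz], ...], "rot": [[rx, ry, rz], ...], "claw": [claw, ...]}. A call has 1 to 8 rows; each row is the pose to reach, as a shift and turn from the pose commanded when the call began; what a row does not reach only later rows make up. A row lasts 1/12 s, in which the tool goes at most 41.7 mm and 7.16 degrees, less where a joint would pass 70% of its speed; a pose out of reach is approached as far as the arm can. A call with a gripper value outside its range is refused whole. The fingers move at their own pace and stop on an object; FORCE is the grip in N (left out, the last holds). Time passes only in rows, so rows that repeat a pose let the fingers close. It gives the time, the measured TCP pose, the force and the opening at its end, in the units of the state.
- env.get_state(): the state, without advancing time (a new reading comes with each control period).
- env.snapshot(name): name is "side" or "top"; returns the picture (384x512x3 uint8, red, green, blue); there is no depth.
- env.camera_model(name): a dict with "camera_matrix" (3x3 intrinsics, pixels), "rvec" (rotation vector, rad) and "tvec" (3), from world to camera coordinates, as OpenCV has them. Camera axes: x right, y down, z forward; pixel columns grow to the right and rows downward; lengths in m; the calibration is good to about 2 mm. A picture is of the moment at which its call begins. camera_model takes no time and is no camera call.
- env.job_done(): hands the job in, once; it reports no verdict.
The state is a dict: "t": time; "joint_pos": joint angles; "dq": joint speeds; "tau": joint torques, N m; "tool_pos": TCP position; "ee_rot": TCP orientation; "force": force on the tool from outside, world axes, zero at the start; "wrist_torque": the same for the moment, N m; "finger_gap": finger opening in m.
Only numpy, scipy, OpenCV 4.12 (cv2) and the standard library are available. Lean on these libraries where they do the work, as an engineer would, in place of code of your own. Each camera call takes 0.05 s, during which the arm holds its last target.

## Working session

There is one attempt and no reset: what is moved stays moved. The work goes in short steps, Python scripts to look and compute and a shell command to move; the robot and the scene stay as the last step left them, time stands still between calls to the robot, and variables do not carry over. Pictures are saved under pics/ and viewed, and the job is handed in when it is done.

```bash
ls; mkdir -p pics; python3 - <<'E'
from cell import env
import cv2
s=env.get_state();print(s)
for n in("top","side"):
    im=env.snapshot(n);cv2.imwrite(f"pics/{n}0.png",im[:,:,::-1]);print(env.camera_model(n))
E
```

```text
pics
{'t': 0.0, 'joint_pos': array([-1.27177364,  0.62934089,  0.038398  ,  1.5183732 , -0.0270115 ,
        0.99630867, -0.0199899 ]), 'dq': array([-0.00054229,  0.0006681 , -0.00037017, -0.00032232, -0.00065501,
        0.00027723,  0.00027427]), 'tau': array([-1.14979603e-04, -5.63394499e+01,  1.22651037e+00, -1.93434656e+01,
        1.11147904e-02,  1.07781435e-02, -8.60560561e-06]), 'tool_pos': array([0.23164504, 0.60669108, 0.25238998]), 'ee_rot': array([[-9.34201049e-01,  3.56746297e-01, -6.92359660e-04],
       [ 3.56746969e-01,  9.34199345e-01, -1.78423877e-03],
       [ 1.02813658e-05, -1.91383494e-03, -9.99998169e-01]]), 'force': array([-0.52018887,  0.09244129,  0.38974491]), 'wrist_torque': array([-0.02092921,  0.03551633, -0.01240739]), 'finger_gap': 0.08551079229674145}
{'camera_matrix': array([[369.0709785 ,   0.        , 259.61098826],
       [  0.        , 369.0709785 , 186.76355502],
       [  0.        ,   0.        ,   1.        ]]), 'rvec': array([ 2.19431018, -2.20702149,  0.10102398]), 'tvec': array([-0.04808023,  0.56779876,  0.86452637])}
{'camera_matrix': array([[404.22061946,   0.        , 262.22784795],
       [  0.        , 404.22061946, 196.06722402],
       [  0.        ,   0.        ,   1.        ]]), 'rvec': array([ 2.10334426, -0.40596   ,  0.23890497]), 'tvec': array([-0.52243094,  0.11579198,  1.0621513 ])}
```

View pics/top0.png

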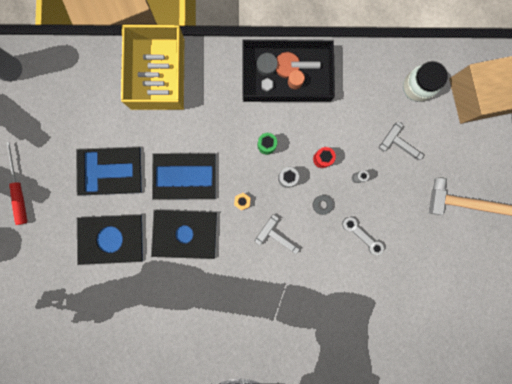

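View pics/side0.png

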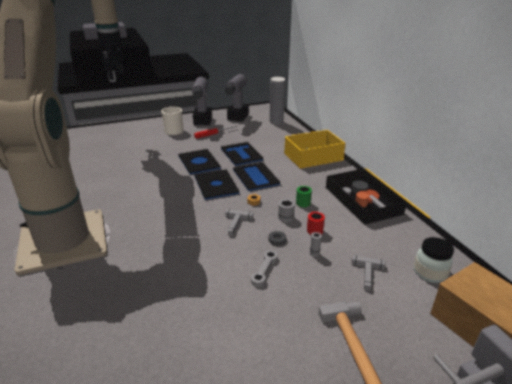

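Top view: T-bar candidates at (277,233) and (400,142); large socket (289,177); small socket (363,176); spanner (363,236); bearing (323,204); nut (242,201). The inserts are at the left: T (110,171), spanner (185,176), large (110,239), small (185,234).

```bash
cat > h.py <<'E'
import numpy as np,cv2
from cell import env
def cast(n,px,z):
    c=env.camera_model(n);R,_=cv2.Rodrigues(np.array(c["rvec"]));t=np.array(c["tvec"])
    p=np.atleast_2d(np.array(px,float));d=np.c_[p,np.ones(len(p))]@np.linalg.inv(c["camera_matrix"]).T@R
    o=-R.T@t;return o+d*((z-o[2])/d[:,2])[:,None]
def proj(n,P):
    c=env.camera_model(n);return cv2.projectPoints(np.atleast_2d(np.array(P,float)),np.array(c["rvec"]),np.array(c["tvec"]),c["camera_matrix"],None)[0][:,0]
E
python3 - <<'E'
from h import *
im=cv2.imread("pics/top0.png");hsv=cv2.cvtColor(im,cv2.COLOR_BGR2HSV)
print("cam",cast("top",[[256,192],[0,0],[240,382]],0))
b=((hsv[...,0]>95)&(hsv[...,0]<125)&(hsv[...,1]>120)).astype('uint8')
for c in cv2.findContours(b,0,2)[0]:
    if cv2.contourArea(c)<100: continue
    m=cv2.moments(c);r=cv2.minAreaRect(c);ctr=(m['m10']/m['m00'],m['m01']/m['m00'])
    print("blue",np.round(ctr,1),np.round(cast("top",[ctr],.006)[0],4),"rect ctr",np.round(cast("top",[r[0]],.006)[0],4),cast("top",cv2.boxPoints(r),.006)[:,:2].round(3).tolist())
# black tiles
d=(hsv[...,2]<60).astype('uint8')
for c in cv2.findContours(d[120:290,60:230].copy(),0,2,offset=(60,120))[0]:
    if cv2.contourArea(c)<1000: continue
    r=cv2.minAreaRect(c);q=cast("top",cv2.boxPoints(r),.012)[:,:2];print("tile",cast("top",[r[0]],.012)[0].round(4),q.round(3).tolist())
crop=im[130:262,228:438];cv2.imwrite("pics/c0.png",cv2.resize(crop,None,fx=3.8,fy=3.8,interpolation=cv2.INTER_CUBIC))
E
```

```text
cam [[ 0.55599143 -0.04295624  0.        ]
 [ 1.036818    0.59008061  0.        ]
 [ 0.10695512 -0.00247761  0.        ]]
blue [109.3 239.1] [0.4452 0.3074 0.006 ] rect ctr [0.4454 0.307  0.006 ] [[0.476, 0.337], [0.476, 0.278], [0.414, 0.277], [0.415, 0.336]]
blue [184.  233.8] [0.4562 0.1305 0.006 ] rect ctr [0.457  0.1304 0.006 ] [[0.477, 0.15], [0.477, 0.111], [0.437, 0.111], [0.437, 0.149]]
blue [183.3 175.8] [0.5959 0.1329 0.006 ] rect ctr [0.5954 0.1325 0.006 ] [[0.62, 0.199], [0.62, 0.066], [0.571, 0.066], [0.571, 0.198]]
blue [102.6 170.9] [0.6085 0.3267 0.006 ] rect ctr [0.6071 0.3137 0.006 ] [[0.655, 0.372], [0.654, 0.257], [0.56, 0.256], [0.56, 0.37]]
tile [0.4453 0.3047 0.012 ] [[0.497, 0.384], [0.502, 0.232], [0.394, 0.226], [0.389, 0.377]]
tile [0.4565 0.1296 0.012 ] [[0.406, 0.205], [0.514, 0.202], [0.507, 0.053], [0.399, 0.057]]
tile [0.5948 0.1315 0.012 ] [[0.648, 0.205], [0.648, 0.058], [0.541, 0.058], [0.542, 0.204]]
tile [0.6082 0.3094 0.012 ] [[0.659, 0.388], [0.665, 0.237], [0.557, 0.231], [0.552, 0.381]]
```

View pics/c0.png

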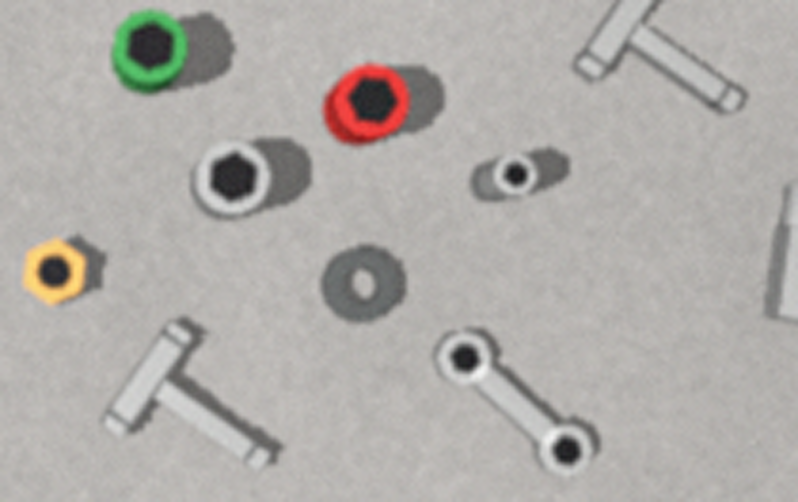

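```bash
cat > det.py <<'E'
from h import *
def dark(im,pred,r=14,th=75):
    x,y=np.round(pred).astype(int);g=im.max(2).astype(int)
    w=g[y-r:y+r+1,x-r:x+r+1];m=(w<th).astype('uint8')
    n,l,st,ce=cv2.connectedComponentsWithStats(m)
    best=min((i for i in range(1,n) if st[i,4]>8),key=lambda i:np.hypot(*(ce[i]-r)),default=None)
    if best is None:return None
    return ce[best]+[x-r,y-r],st[best,4]
E
python3 - <<'E'
from det import *
im=cv2.imread("pics/top0.png");sd=cv2.imread("pics/side0.png")
P={}
for k,px,z in[("large",(289,177),.05),("small",(363.5,175.5),.06),("spA",(350,224),.016),("spB",(377,248),.016)]:
    c,a=dark(im,px,8,80);p=cast("top",[c],z)[0];P[k]=p;print(k,c.round(1),a,p.round(4),"side pred",proj("side",p).round(1))
    try:
        q=dark(sd,proj("side",p)[0],8,80);print("   side",q,cast("side",[q[0]],z)[0].round(4))
    except Exception as e:print(e)
v=P["spB"]-P["spA"];print("sp mid",(P["spB"]+P["spA"])/2,"len",np.linalg.norm(v),"ang",np.arctan2(v[1],v[0]))
for k,u,z in[("bear",(364,284),.014),("nut",(55,271),.018)]:
    p=np.array([228,130])+np.array(u)/3.8-.37;print(k,cast("top",[p],z)[0].round(4))
# tbars
hsv=cv2.cvtColor(im,cv2.COLOR_BGR2HSV)
for k,(x0,y0,x1,y1) in {"T1":(252,208,306,258),"T2":(374,118,430,166)}.items():
    g=im[y0:y1,x0:x1].min(2);m=(g>193).astype('uint8');n,l,st,ce=cv2.connectedComponentsWithStats(m)
    cv2.imwrite(f"pics/m{k}.png",cv2.resize(np.hstack([g,m*255]),None,fx=6,fy=6,interpolation=0));print(k,st[1:][st[1:,4]>30].tolist())
E
```

```text
large [289.  176.2] 97 [ 0.5898 -0.1189  0.05  ] side pred [[286.8 202.8]]
   side (array([286.35897436, 202.87179487]), np.int32(39)) [ 0.5883 -0.1188  0.05  ]
small [363.4 175.5] 17 [ 0.5896 -0.2897  0.06  ] side pred [[316.5 234.8]]
   side (array([316.11111111, 234.77777778]), np.int32(9)) [ 0.5888 -0.2894  0.06  ]
spA [349.9 223.8] 30 [ 0.4776 -0.2678  0.016 ] side pred [[270.7 254. ]]
   side (array([270.33333333, 253.94444444]), np.int32(18)) [ 0.4767 -0.2673  0.016 ]
spB [376.6 248.3] 31 [ 0.4186 -0.331   0.016 ] side pred [[258.  276.8]]
   side (array([257.96, 276.76]), np.int32(25)) [ 0.4185 -0.3307  0.016 ]
sp mid [ 0.44808748 -0.29941248  0.016     ] len 0.08641739745462572 ang -2.3211254181509826
bear [ 0.5245 -0.2052  0.014 ]
nut [ 0.5338 -0.0093  0.018 ]
T1 [[6, 12, 17, 20, 115], [18, 23, 23, 19, 111]]
T2 []
```

View pics/mT1.png

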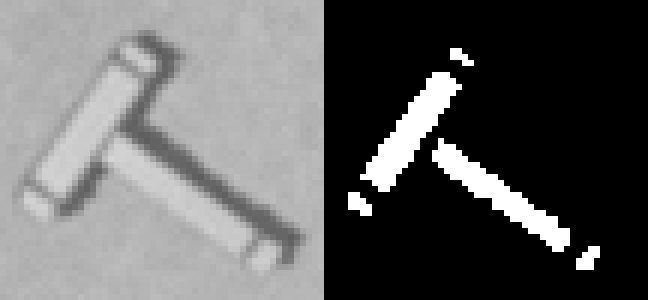

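```bash
python3 - <<'E'
from det import *
o=np.array([252,208])-.42
a,b,s=[cast("top",[o+np.array(u)/6],.018)[0][:2] for u in((142,50),(36,204),(265,262))]
print(a,b,s,"cross len",np.linalg.norm(a-b));m=(a+b)/2;y=m-s;print("stem len",np.linalg.norm(y))
n=np.array([(a-b)[1],-(a-b)[0]]);n=n/np.linalg.norm(n);n*=np.sign(n@y)
yaw1=np.arctan2(y[1],y[0]);yaw2=np.arctan2(n[1],n[0]);print("yaw",yaw1,yaw2,"cross mid",m)
yy=y/np.linalg.norm(y);og=m-yy*.041;print("origin",og,"from stem end",s+yy*.05,"grasp y=14:",m-yy*.027)
g=env.get_state();print(g['t'],g['tool_pos'])
E
```

```text
[ 0.49764426 -0.08828387] [ 0.43717838 -0.0457031 ] [ 0.41358028 -0.13628946] cross len 0.07395434259037878
stem len 0.08774800670043445
yaw 0.9103453009769197 0.9572493176545235 cross mid [ 0.46741132 -0.06699348]
origin [ 0.44225892 -0.09937182] from stem end [ 0.44425393 -0.09680367] grasp y=14: [ 0.45084754 -0.08831581]
0.1 [0.2316936  0.60674915 0.25249583]
```

```bash
python3 -m jog '{"xyz":[[240,-230,-20],[240,-230,-20],[240,-230,-20],[240,-230,-20],[240,-230,-20],[240,-230,-20],[240,-230,-20],[240,-230,-20]],"rot":[[0,0,-0.12],[0,0,-0.24],[0,0,-0.36],[0,0,-0.48],[0,0,-0.6],[0,0,-0.72],[0,0,-0.84],[0,0,-0.96]],"claw":[45,45,45,45,45,45,45,45]}' 40
```

```text
t: 0.77
tool_pos: [0.4728, 0.3755, 0.233]
ee_rot: [[-0.238, 0.971, -0.0], [0.971, 0.238, -0.0], [-0.0, -0.001, -1.0]]
force: [-0.5, 0.4, 0.0]
finger_gap: 0.0453
```

```bash
python3 -m jog '{"xyz":[[0,-41,-10],[0,-82,-20],[0,-123,-30],[0,-164,-40],[0,-205,-50],[0,-246,-60],[-5,-286,-70],[-10,-325,-80]],"rot":[[0,0,-0.12],[0,0,-0.24],[0,0,-0.36],[0,0,-0.48],[0,0,-0.6],[0,0,-0.72],[0,0,-0.84],[0,0,-0.885]],"claw":[45,45,45,45,45,45,45,45]}' && python3 -m jog '{"xyz":[[-5,-40,-10],[-8,-80,-20],[-10,-120,-30],[-11,-136,-50],[-11,-136,-70],[-11,-136,-80],[-11,-136,-85],[-11,-136,-85]],"rot":[[0,0,0],[0,0,0],[0,0,0],[0,0,0],[0,0,0],[0,0,0],[0,0,0],[0,0,0]],"claw":[45,45,45,45,45,45,45,45]}'; python3 - <<'E'
from h import *
for n in("top","side"):
    im=env.snapshot(n);cv2.imwrite(f"pics/{n}1.png",im[:,:,::-1])
    p=proj(n,[.45,-.09,.03])[0].astype(int);c=im[max(0,p[1]-60):p[1]+60,p[0]-80:p[0]+80,::-1];cv2.imwrite(f"pics/{n}1c.png",cv2.resize(c,None,fx=4,fy=4,interpolation=2))
E
```

```text
t: 1.43
tool_pos: [0.4618, 0.0524, 0.1533]
ee_rot: [[0.6, 0.8, 0.0], [0.8, -0.6, -0.001], [-0.0, 0.001, -1.0]]
force: [1.2, 0.3, -0.3]
finger_gap: 0.0448
t: 2.1
tool_pos: [0.4504, -0.0818, 0.0678]
ee_rot: [[0.597, 0.803, -0.002], [0.803, -0.597, 0.001], [-0.001, -0.002, -1.0]]
force: [-0.9, 0.1, 1.0]
finger_gap: 0.0448
```

View pics/side1c.png

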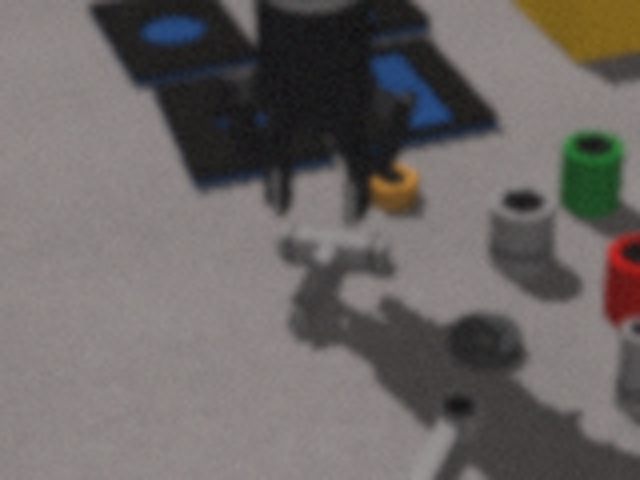

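View pics/top1c.png

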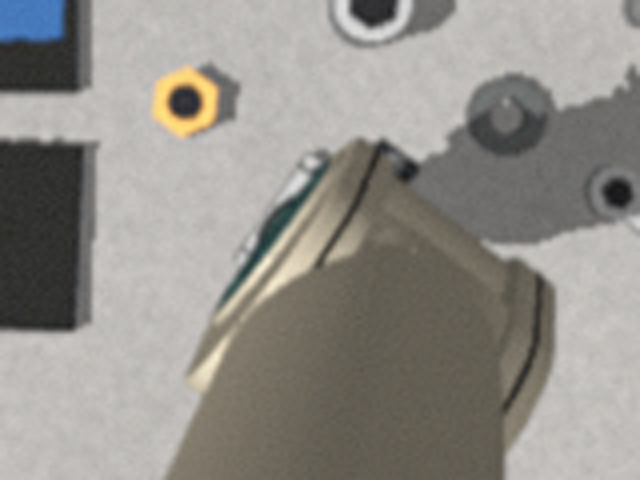

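```bash
python3 -m jog '{"xyz":[[0,-4,-12],[0,-4,-24],[0,-4,-36],[0,-4,-37],[0,-4,-37],[0,-4,-37],[0,-4,-37],[0,-4,-37]],"rot":[[0,0,0],[0,0,0],[0,0,0],[0,0,0],[0,0,0],[0,0,0],[0,0,0],[0,0,0]],"claw":[45,45,45,30,5,5,5,5]}' 50; python3 -m jog '{"xyz":[[0,0,0],[0,0,0],[0,0,5],[0,0,15],[0,0,30],[0,0,50],[0,0,70],[0,0,80]],"rot":[[0,0,0],[0,0,0],[0,0,0],[0,0,0],[0,0,0],[0,0,0],[0,0,0],[0,0,0]],"claw":[5,5,5,5,5,5,5,5]}'
```

```text
t: 2.87
tool_pos: [0.4516, -0.0857, 0.0326]
ee_rot: [[0.596, 0.803, 0.001], [0.803, -0.596, 0.0], [0.001, 0.001, -1.0]]
force: [-0.7, 1.2, 2.9]
finger_gap: 0.0122
t: 3.53
tool_pos: [0.4514, -0.0861, 0.1137]
ee_rot: [[0.597, 0.802, 0.002], [0.802, -0.597, -0.0], [0.001, 0.002, -1.0]]
force: [0.1, 0.4, -2.3]
finger_gap: 0.0121
```

```bash
python3 -m jog '{"xyz":[[14,37,0],[28,74,0],[42,111,0],[56,148,0],[70,185,0],[84,222,0],[98,259,0],[112,296,0]],"rot":[[0,0,0.1],[0,0,0.2],[0,0,0.3],[0,0,0.4],[0,0,0.5],[0,0,0.6],[0,0,0.65],[0,0,0.65]],"claw":[5,5,5,5,5,5,5,5]}' ; python3 -m jog '{"xyz":[[14,37,0],[28,74,0],[44,117,-10],[44,117,-25],[44,117,-25],[44,117,-25]],"rot":[[0,0,0],[0,0,0],[0,0,0],[0,0,0],[0,0,0],[0,0,0]],"claw":[5,5,5,5,5,5]}'; cat > look.py <<'E'
from h import *
import sys
x,y,z,tag=*map(float,sys.argv[1:4]),sys.argv[4]
o=[]
for n in("top","side"):
    im=env.snapshot(n);cv2.imwrite(f"pics/{n}{tag}.png",im[:,:,::-1])
    p=proj(n,[x,y,z])[0].astype(int);p=np.clip(p,[50,50],[461,333]);c=im[p[1]-50:p[1]+50,p[0]-50:p[0]+50,::-1];o.append(cv2.resize(c,None,fx=4,fy=4,interpolation=2));print(n,"crop origin",p-50)
cv2.imwrite(f"pics/c{tag}.png",np.hstack(o));s=env.get_state();print(s['t'],s['tool_pos'].round(4))
E
python3 look.py .607 .32 .05 2
```

```text
t: 4.2
tool_pos: [0.5629, 0.2118, 0.112]
ee_rot: [[-0.013, 1.0, -0.001], [1.0, 0.013, -0.001], [-0.001, -0.001, -1.0]]
force: [0.7, -0.6, -3.2]
finger_gap: 0.0118
t: 4.7
tool_pos: [0.6054, 0.3265, 0.0851]
ee_rot: [[-0.012, 1.0, -0.003], [1.0, 0.012, -0.003], [-0.003, -0.003, -1.0]]
force: [0.1, -0.5, -2.7]
finger_gap: 0.0123
top crop origin [ 47 119]
side crop origin [190  90]
4.8 [0.6072 0.3249 0.0871]
```

View pics/c2.png

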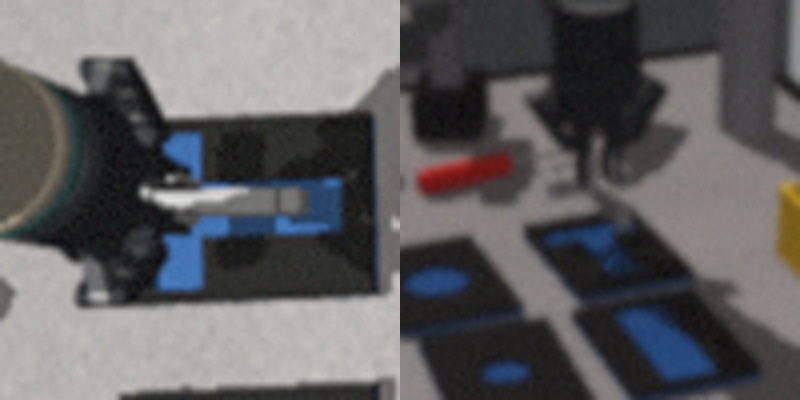

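```bash
python3 - <<'E'
from h import *
print(cast("top",[[47+306/4-.4,119+201/4-.4]],.070))
print("pred",[.607,.3125-.05])
s=env.get_state();print(s['tool_pos'],s['ee_rot'].round(3))
E
```

```text
[[0.60594425 0.25590926 0.07      ]]
pred [0.607, 0.2625]
[0.60724437 0.32488103 0.08709777] [[-0.009  1.    -0.   ]
 [ 1.     0.009 -0.002]
 [-0.002 -0.    -1.   ]]
```

```bash
python3 - <<'E'
from h import *
s=env.get_state();print(s['t'],s['tool_pos'])
o=[]
for n,c0 in(("top",(60,125)),("side",(205,110))):
    im=env.snapshot(n)[:,:,::-1].copy()
    c=cv2.resize(im[c0[1]:c0[1]+70,c0[0]:c0[0]+70],None,fx=5.7,fy=5.7,interpolation=2)
    d=c.copy()
    for k,col in((.0147,(0,0,255)),(.019,(0,255,0))):
        oy=s['tool_pos'][1]-k;ox=s['tool_pos'][0];z=s['tool_pos'][2]-.0326
        P=[[ox+a,oy+b,z+h] for h in(.018,) for a,b in((-.007,-.05),(.007,-.05),(-.007,.03),(.007,.03),(-.04,.032),(.04,.032),(-.04,.05),(.04,.05))]
        for q in proj(n,P): cv2.circle(d,tuple(((q-c0+.5)*5.7).astype(int)),3,col,-1)
    o.append(np.hstack([c,d]))
cv2.imwrite("pics/ov3.png",cv2.resize(np.vstack(o),(600,600)))
E
```

```text
4.8 [0.60724437 0.32488103 0.08709777]
```

View pics/ov3.png

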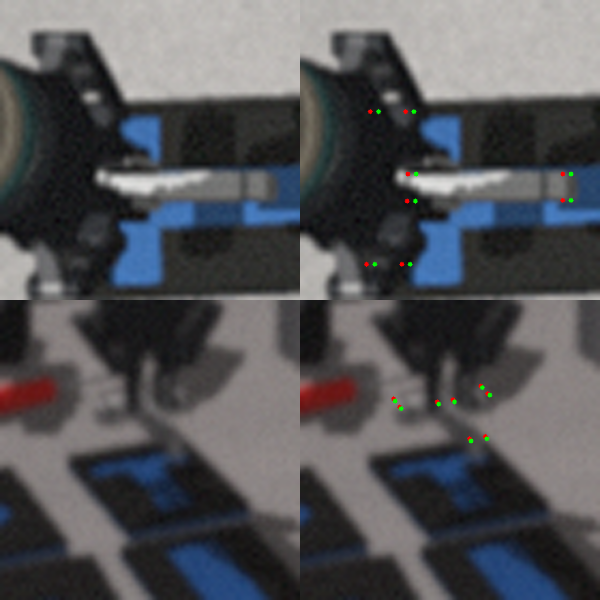

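```bash
cat > tri.py <<'E'
from h import *
def tri(pt,ps):
    o=[];d=[]
    for n,p in(("top",pt),("side",ps)):
        a=cast(n,[p],0)[0];b=cast(n,[p],.3)[0];o.append(a);v=b-a;d.append(v/np.linalg.norm(v))
    A=sum(np.eye(3)-np.outer(v,v) for v in d);r=sum((np.eye(3)-np.outer(v,v))@a for a,v in zip(o,d))
    x=np.linalg.solve(A,r);return x,[np.linalg.norm(np.cross(x-a,v)) for a,v in zip(o,d)]
E
python3 - <<'E'
from tri import *
print(tri((123.7,168),(246.5,143.8)))
im=env.snapshot("side")[:,:,::-1]
g=im[115:160,215:270];cv2.imwrite("pics/z4.png",cv2.resize(g,None,fx=12,fy=12,interpolation=2))
E
```

```text
(array([0.60824061, 0.25615608, 0.06560022]), [np.float64(0.00014394913205854226), np.float64(0.000143949132058795)])
```

View pics/z4.png

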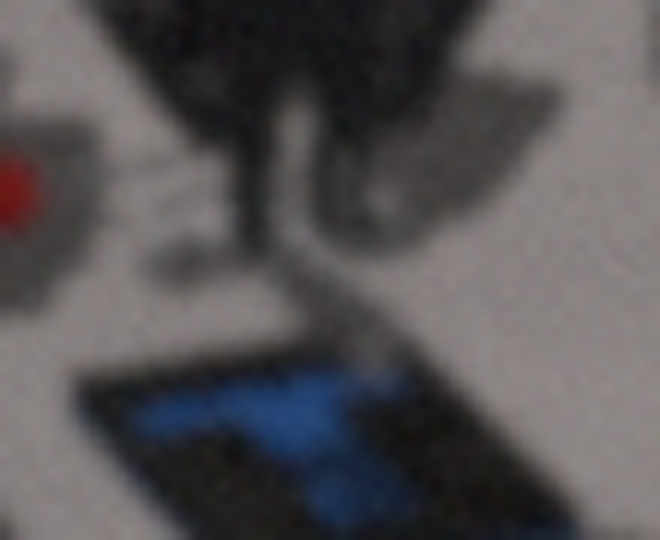

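```bash
python3 -m jog '{"xyz":[[0,4,-10],[0,4,-20],[0,4,-30],[0,4,-38],[0,4,-43],[0,4,-46],[0,4,-46],[0,4,-46]],"rot":[[0,0,0],[0,0,0],[0,0,0],[0,0,0],[0,0,0],[0,0,0],[0,0,0],[0,0,0]],"claw":[5,5,5,5,5,5,5,5]}';python3 look.py .607 .30 .02 5
```

```text
t: 5.62
tool_pos: [0.6073, 0.331, 0.0407]
ee_rot: [[-0.011, 1.0, 0.0], [1.0, 0.011, -0.0], [-0.0, 0.0, -1.0]]
force: [-0.8, -0.3, -1.9]
finger_gap: 0.0123
top crop origin [ 61 120]
side crop origin [192 100]
5.7167 [0.6076 0.3312 0.0413]
```

View pics/c5.png

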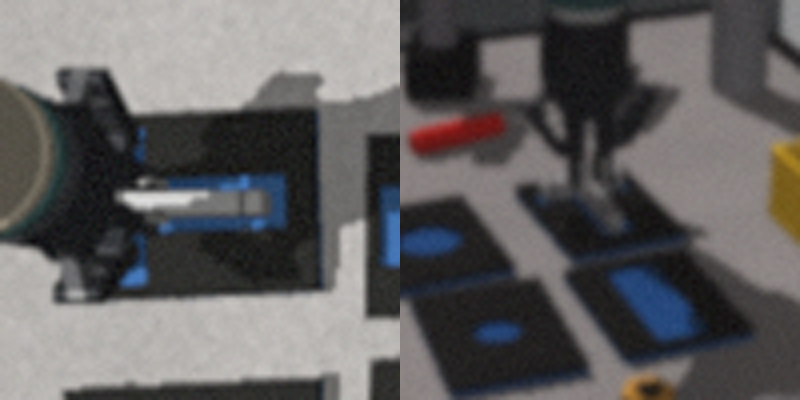

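```bash
python3 - <<'E'
from h import *
print(cast("top",[[61+271/4-.4,120+203/4]],.022),cast("top",[[61+288/4-.4,120+203/4]],.006))
E
python3 -m jog '{"xyz":[[0,0,-1],[0,-1,-2],[0,-1,-2],[0,-1,-2],[0,-1,-2],[0,-1,-2]],"rot":[[0,0,0],[0,0,0],[0,0,0],[0,0,0],[0,0,0],[0,0,0]],"claw":[5,5,5,15,26,26]}'; python3 -m jog '{"xyz":[[0,0,0],[0,0,10],[0,0,35],[0,0,70],[0,0,105],[0,0,110]],"rot":[[0,0,0],[0,0,0],[0,0,0],[0,0,0],[0,0,0],[0,0,0]],"claw":[30,30,40,45,45,45]}'
```

```text
[[0.60692629 0.25989552 0.022     ]] [[0.60865718 0.25496117 0.006     ]]
t: 6.22
tool_pos: [0.6075, 0.3303, 0.0393]
ee_rot: [[-0.011, 1.0, 0.001], [1.0, 0.011, 0.0], [0.0, 0.001, -1.0]]
force: [0.7, -0.2, 0.2]
finger_gap: 0.026
t: 6.72
tool_pos: [0.6111, 0.3311, 0.1565]
ee_rot: [[-0.011, 1.0, 0.011], [1.0, 0.011, 0.005], [0.005, 0.011, -1.0]]
force: [1.7, -0.2, 0.7]
finger_gap: 0.0454
```

```bash
python3 -m jog '{"xyz":[[-10,-40,0],[-20,-80,0],[-30,-120,0],[-40,-160,0],[-50,-200,0],[-60,-240,0],[-70,-280,0],[-80,-320,0]],"rot":[[0,0,-0.1],[0,0,-0.2],[0,0,-0.3],[0,0,-0.4],[0,0,-0.5],[0,0,-0.6],[0,0,-0.7],[0,0,-0.762]],"claw":[45,45,45,45,45,45,45,45]}'; python3 -m jog '{"xyz":[[-10,-40,0],[-20,-80,0],[-30,-120,0],[-40,-160,-10],[-50,-200,-20],[-60,-240,-30],[-70,-280,-40],[-80,-309,-50]],"rot":[[0,0,0],[0,0,0],[0,0,0],[0,0,0],[0,0,0],[0,0,0],[0,0,0],[0,0,0]],"claw":[45,45,45,45,45,45,45,45]}';python3 look.py .607 .30 .02 6
```

```text
t: 7.38
tool_pos: [0.5267, 0.0086, 0.1497]
ee_rot: [[0.685, 0.728, 0.002], [0.728, -0.685, 0.0], [0.001, 0.001, -1.0]]
force: [0.4, 0.4, 0.1]
finger_gap: 0.0451
t: 8.05
tool_pos: [0.4469, -0.3027, 0.0995]
ee_rot: [[0.684, 0.73, 0.002], [0.73, -0.684, -0.003], [-0.0, 0.004, -1.0]]
force: [1.4, -0.8, -0.3]
finger_gap: 0.0447
top crop origin [ 61 120]
side crop origin [192 100]
8.15 [ 0.4435 -0.3068  0.099 ]
```

View pics/c6.png

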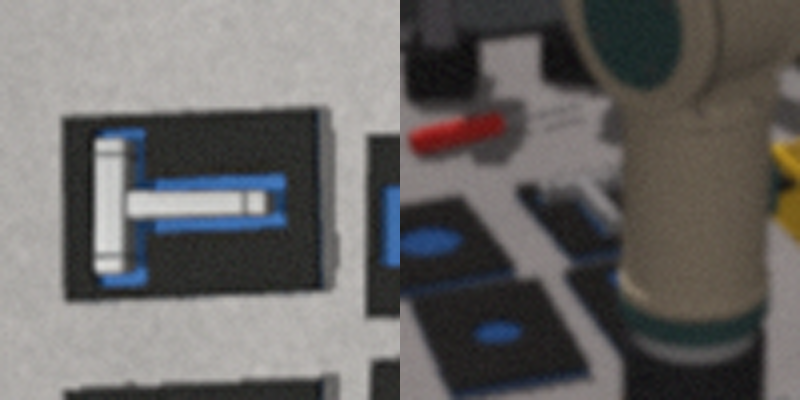

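View pics/side6.png

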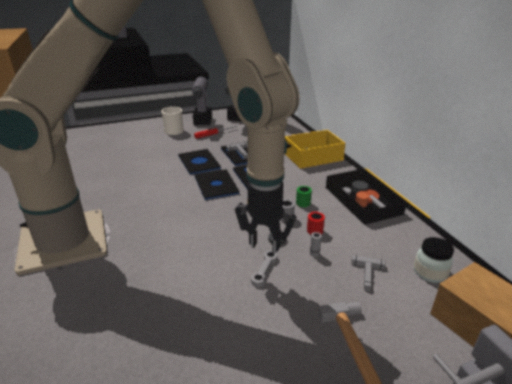

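```bash
python3 - <<'E'
from h import *
f=lambda u,v,z:cast("top",[[61+u/4-.4,120+v/4-.4]],z)[0].round(4)
print("stem end",f(268,203,.022),"cross L/R",f(93,207,.022),f(128,207,.024),"ends",f(112,138,.022),f(112,275,.022))
print("cut",f(287,203,.006),f(146,140,.006),f(146,280,.006))
s=env.get_state();print(s['tool_pos'],s['ee_rot'].round(3))
E
```

```text
stem end [0.6079 0.2617 0.022 ] cross L/R [0.6059 0.3641 0.022 ] [0.6056 0.3428 0.024 ] ends [0.647 0.354 0.022] [0.5656 0.3521 0.022 ]
cut [0.6096 0.2556 0.006 ] [0.6482 0.3406 0.006 ] [0.5635 0.3388 0.006 ]
[ 0.44353576 -0.30677225  0.0990224 ] [[ 0.69   0.724 -0.001]
 [ 0.723 -0.69  -0.006]
 [-0.005  0.003 -1.   ]]
```

```bash
python3 -m jog '{"xyz":[[4,8,-10],[4,8,-25],[4,8,-40],[4,8,-40],[4,8,-40]],"rot":[[0,0,0],[0,0,0],[0,0,0],[0,0,0],[0,0,0]],"claw":[45,45,45,45,45]}'
```

```text
t: 8.57
tool_pos: [0.4517, -0.2885, 0.0584]
ee_rot: [[0.68, 0.733, -0.001], [0.733, -0.68, 0.002], [0.001, -0.002, -1.0]]
force: [1.3, 0.3, 0.5]
finger_gap: 0.045
```

```bash
python3 -m jog '{"xyz":[[-4,-9,0],[-4,-9,-10],[-4,-9,-18],[-4,-9,-18],[-4,-9,-18]],"rot":[[0,0,0],[0,0,0],[0,0,0],[0,0,0],[0,0,0]],"claw":[45,45,45,45,45]}'
```

```text
t: 8.98
tool_pos: [0.4468, -0.2995, 0.0402]
ee_rot: [[0.683, 0.731, -0.001], [0.731, -0.683, 0.001], [0.0, -0.001, -1.0]]
force: [0.2, -0.1, 0.4]
finger_gap: 0.0448
```

```bash
python3 -m jog '{"xyz":[[1,0,-6],[1,0,-10],[1,0,-10],[1,0,-10],[1,0,-10],[1,0,-10],[1,0,-10],[1,0,-10]],"rot":[[0,0,0],[0,0,0],[0,0,0],[0,0,0],[0,0,0],[0,0,0],[0,0,0],[0,0,0]],"claw":[45,45,25,5,5,5,5,5]}' 50; python3 -m jog '{"xyz":[[0,0,0],[0,0,5],[0,0,15],[0,0,30],[0,0,50],[0,0,70],[0,0,80],[0,0,80]],"rot":[[0,0,0],[0,0,0],[0,0,0],[0,0,0],[0,0,0],[0,0,0],[0,0,0],[0,0,0]],"claw":[5,5,5,5,5,5,5,5]}'
```

```text
t: 9.65
tool_pos: [0.4481, -0.2999, 0.0309]
ee_rot: [[0.682, 0.731, 0.0], [0.731, -0.682, -0.0], [-0.0, 0.0, -1.0]]
force: [-0.5, 0.4, -0.3]
finger_gap: 0.0144
t: 10.32
tool_pos: [0.4494, -0.3008, 0.1133]
ee_rot: [[0.682, 0.731, 0.004], [0.731, -0.682, -0.003], [0.001, 0.005, -1.0]]
force: [-0.1, -0.2, -1.9]
finger_gap: 0.0141
```

```bash
python3 -m jog '{"xyz":[[10,30,0],[22,68,0],[34,106,0],[47,144,0],[60,182,0],[73,220,0],[86,258,0],[99,296,0]],"rot":[[0,0,0.1],[0,0,0.2],[0,0,0.3],[0,0,0.4],[0,0,0.5],[0,0,0.6],[0,0,0.7],[0,0,0.751]],"claw":[5,5,5,5,5,5,5,5]}' ; python3 -m jog '{"xyz":[[13,37,0],[26,74,0],[36,104,0],[44,125,-5],[48,135,-15],[48,135,-25],[48,135,-30],[48,135,-30]],"rot":[[0,0,0],[0,0,0],[0,0,0],[0,0,0],[0,0,0],[0,0,0],[0,0,0],[0,0,0]],"claw":[5,5,5,5,5,5,5,5]}'; python3 look.py .6 .13 .05 7
```

```text
t: 10.98
tool_pos: [0.5469, -0.0017, 0.1101]
ee_rot: [[-0.005, 1.0, -0.001], [1.0, 0.005, 0.0], [0.0, -0.001, -1.0]]
force: [0.4, -0.8, -1.3]
finger_gap: 0.0144
t: 11.65
tool_pos: [0.593, 0.1279, 0.0786]
ee_rot: [[0.003, 1.0, -0.005], [1.0, -0.003, -0.003], [-0.003, -0.005, -1.0]]
force: [-0.2, -1.3, -1.7]
finger_gap: 0.014
top crop origin [131 122]
side crop origin [207 113]
11.75 [0.5945 0.1281 0.0804]
```

View pics/c7.png

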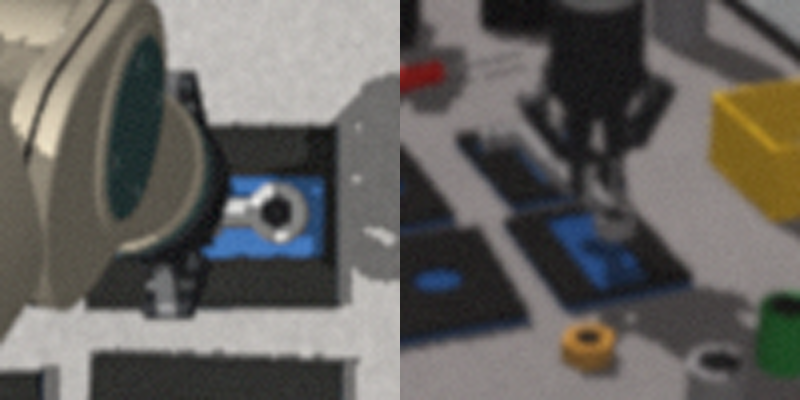

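```bash
python3 - <<'E'
from det import *
im=cv2.imread("pics/top7.png");c=dark(im,(199.6,174.8),5,80);print(c,cast("top",[c[0]],.0655))
g=cast("top",[[131+325/4-.4,122+216/4-.4]],.006);print("cut end",g)
s=env.get_state();print(s['tool_pos'])
E
```

```text
(array([199.67391304, 174.58695652]), np.int32(46)) [[0.5927787  0.08544243 0.0655    ]]
cut end [[0.59610448 0.06407367 0.006     ]]
[0.59449762 0.12808146 0.0803747 ]
```

```bash
python3 -m jog '{"xyz":[[2,3,-10],[2,3,-20],[2,3,-30],[2,3,-37],[2,3,-41],[2,3,-41],[2,3,-42],[2,3,-42]],"rot":[[0,0,0],[0,0,0],[0,0,0],[0,0,0],[0,0,0],[0,0,0],[0,0,0],[0,0,0]],"claw":[5,5,5,5,5,5,5,5]}';python3 -m jog '{"xyz":[[0,0,0],[0,0,0],[0,0,0],[0,0,0],[0,0,10],[0,0,40],[0,0,75],[0,0,90]],"rot":[[0,0,0],[0,0,0],[0,0,0],[0,0,0],[0,0,0],[0,0,0],[0,0,0],[0,0,0]],"claw":[12,20,29,29,30,45,70,75]}'
```

```text
t: 12.42
tool_pos: [0.5973, 0.1341, 0.0389]
ee_rot: [[-0.0, 1.0, 0.0], [1.0, 0.0, -0.0], [-0.0, 0.0, -1.0]]
force: [0.8, 0.5, -2.5]
finger_gap: 0.0144
t: 13.08
tool_pos: [0.5992, 0.1339, 0.1333]
ee_rot: [[0.001, 1.0, 0.006], [1.0, -0.001, 0.001], [0.001, 0.006, -1.0]]
force: [0.7, -0.2, 0.3]
finger_gap: 0.0656
```

```bash
python3 -m jog '{"xyz":[[0,-30,0],[-2,-68,0],[-4,-106,0],[-6,-144,0],[-8,-182,0],[-8,-220,0],[-8,-245,0],[-8,-253,0]],"rot":[[0,0,-0.05],[0,0,-0.1],[0,0,-0.15],[0,0,-0.2],[0,0,-0.2],[0,0,-0.2],[0,0,-0.2],[0,0,-0.2]],"claw":[75,75,75,75,75,75,75,75]}'; python3 -m jog '{"xyz":[[0,0,0],[0,0,-10],[0,0,-20],[0,0,-20],[0,0,-20]],"rot":[[0,0,0],[0,0,0],[0,0,0],[0,0,0],[0,0,0]],"claw":[75,75,75,75,75]}';  python3 look.py .6 .13 .02 8
```

```text
t: 13.75
tool_pos: [0.5886, -0.1259, 0.1304]
ee_rot: [[0.206, 0.979, 0.002], [0.979, -0.206, -0.004], [-0.004, 0.003, -1.0]]
force: [-0.4, -0.7, 0.5]
finger_gap: 0.0749
t: 14.17
tool_pos: [0.5885, -0.1165, 0.1075]
ee_rot: [[0.196, 0.981, -0.003], [0.981, -0.196, 0.001], [0.001, -0.003, -1.0]]
force: [0.6, -0.7, 0.3]
finger_gap: 0.0751
top crop origin [133 123]
side crop origin [207 121]
14.2667 [ 0.5892 -0.1176  0.1085]
```

View pics/c8.png

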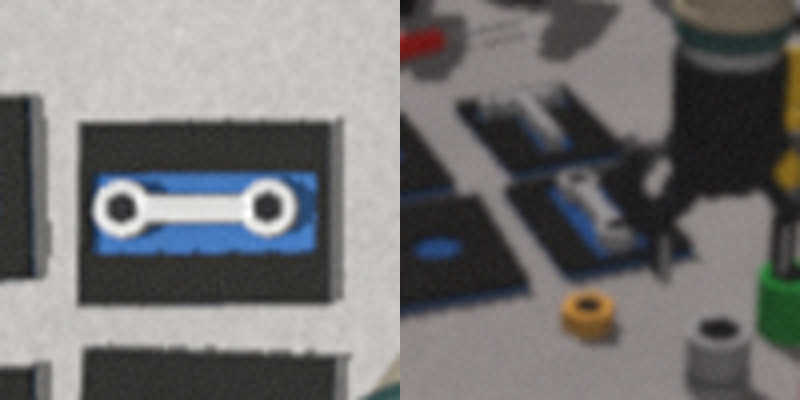

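View pics/side8.png

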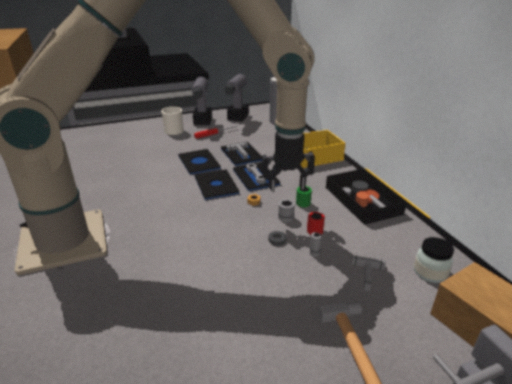

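```bash
python3 -m jog '{"xyz":[[0,-1,-15],[0,-1,-30],[0,-1,-45],[0,-1,-58],[0,-1,-64],[0,-1,-64],[0,-1,-64],[0,-1,-64]],"rot":[[0,0,0],[0,0,0],[0,0,0],[0,0,0],[0,0,0],[0,0,0],[0,0,0],[0,0,0]],"claw":[75,75,75,75,75,75,60,50]}' 50;  python3 -m jog '{"xyz":[[0,0,0],[0,0,0],[0,0,0],[0,0,0],[0,0,5],[0,0,20],[0,0,40],[0,0,40]],"rot":[[0,0,0],[0,0,0],[0,0,0],[0,0,0],[0,0,0],[0,0,0],[0,0,0],[0,0,0]],"claw":[40,36,36,36,36,36,36,36]}'; python3 look.py .589 -.119 .06 9
```

```text
t: 14.93
tool_pos: [0.5897, -0.1201, 0.0455]
ee_rot: [[0.199, 0.98, 0.001], [0.98, -0.199, -0.0], [-0.0, 0.001, -1.0]]
force: [1.0, 1.0, 0.6]
finger_gap: 0.0524
t: 15.6
tool_pos: [0.591, -0.1205, 0.0877]
ee_rot: [[0.199, 0.98, 0.005], [0.98, -0.199, -0.001], [-0.0, 0.005, -1.0]]
force: [1.4, -0.7, -2.7]
finger_gap: 0.0444
top crop origin [239 126]
side crop origin [236 149]
15.7 [ 0.5894 -0.1197  0.0851]
```

View pics/c9.png

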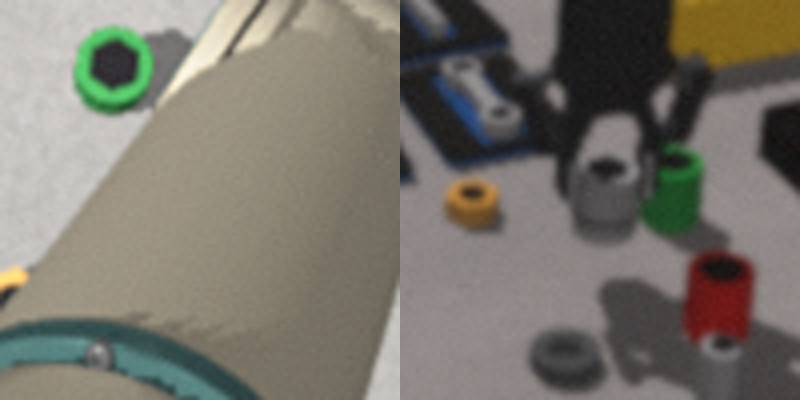

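```bash
python3 -m jog '{"xyz":[[0,0,15],[0,0,35],[-12,35,50],[-24,71,50],[-36,106,50],[-48,142,50],[-60,177,50],[-72,212,50]],"rot":[[0,0,0],[0,0,0.07],[0,0,0.14],[0,0,0.21],[0,0,0.28],[0,0,0.35],[0,0,0.4],[0,0,0.4]],"claw":[36,36,36,36,36,36,36,36]}';  python3 -m jog '{"xyz":[[-12,35,0],[-24,71,0],[-36,106,0],[-48,142,0],[-60,177,0],[-68,200,0],[-72,212,-5],[-72,213,-10]],"rot":[[0,0,0],[0,0,0],[0,0,0],[0,0,0],[0,0,0],[0,0,0],[0,0,0],[0,0,0]],"claw":[36,36,36,36,36,36,36,36]}';python3 -m jog '{"xyz":[[0,0,-15],[0,0,-30],[0,0,-45],[0,0,-55],[0,0,-60],[0,0,-60],[0,0,-60]],"rot":[[0,0,0],[0,0,0],[0,0,0],[0,0,0],[0,0,0],[0,0,0],[0,0,0]],"claw":[36,36,36,36,36,36,36]}'; python3 look.py .445 .306 .05 10
```

```text
t: 16.37
tool_pos: [0.5155, 0.0937, 0.1338]
ee_rot: [[-0.201, 0.98, -0.002], [0.98, 0.201, 0.0], [0.001, -0.002, -1.0]]
force: [0.5, 0.3, -2.5]
finger_gap: 0.0442
t: 17.03
tool_pos: [0.443, 0.3085, 0.1234]
ee_rot: [[-0.204, 0.979, -0.002], [0.979, 0.204, 0.001], [0.001, -0.002, -1.0]]
force: [-0.0, -0.3, -2.4]
finger_gap: 0.0439
t: 17.62
tool_pos: [0.4456, 0.3042, 0.0647]
ee_rot: [[-0.197, 0.98, -0.0], [0.98, 0.197, -0.001], [-0.001, -0.0, -1.0]]
force: [0.4, 0.0, -1.7]
finger_gap: 0.044
top crop origin [ 52 190]
side crop origin [148  99]
17.7167 [0.4458 0.305  0.0654]
```

View pics/c10.png

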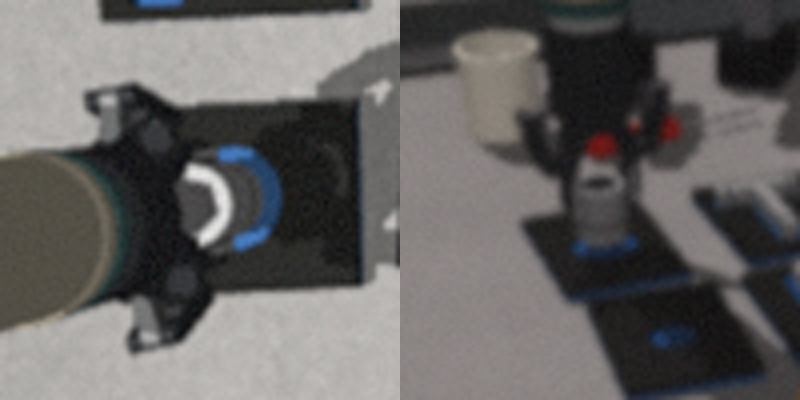

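```bash
python3 -m jog '{"xyz":[[0,1,-5],[0,1,-9],[0,1,-12],[0,1,-13],[0,1,-13],[0,1,-13]],"rot":[[0,0,0],[0,0,0],[0,0,0],[0,0,0],[0,0,0],[0,0,0]],"claw":[36,36,36,36,36,36]}'; python3 look.py .445 .306 .05 11
```

```text
t: 18.22
tool_pos: [0.4449, 0.3063, 0.0519]
ee_rot: [[-0.199, 0.98, -0.0], [0.98, 0.199, 0.0], [0.0, -0.0, -1.0]]
force: [-1.7, 0.5, 1.4]
finger_gap: 0.044
top crop origin [ 52 190]
side crop origin [148  99]
18.3167 [0.4449 0.3063 0.0519]
```

View pics/c11.png

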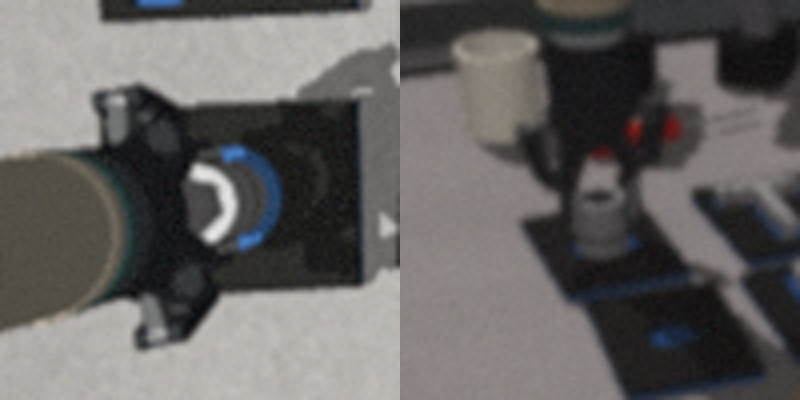

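```bash
python3 -m jog '{"xyz":[[0,0,0],[0,0,0],[0,0,0],[0,0,0],[0,0,0],[0,0,15],[0,0,40],[0,0,70]],"rot":[[0,0,0],[0,0,0],[0,0,0],[0,0,0],[0,0,0],[0,0,0],[0,0,0],[0,0,0]],"claw":[46,52,60,66,66,66,66,66]}';python3 -m jog '{"xyz":[[0,0,20],[10,-37,30],[20,-75,30],[30,-112,30],[40,-150,30],[50,-187,30],[60,-225,30],[70,-262,30]],"rot":[[0,0,0],[0,0,-0.07],[0,0,-0.14],[0,0,-0.21],[0,0,-0.28],[0,0,-0.35],[0,0,-0.4],[0,0,-0.4]],"claw":[66,66,66,66,66,60,60,60]}';python3 look.py .445 .306 .05 12
```

```text
t: 18.98
tool_pos: [0.4441, 0.3053, 0.1213]
ee_rot: [[-0.198, 0.98, -0.003], [0.98, 0.198, -0.002], [-0.002, -0.003, -1.0]]
force: [0.6, 0.4, 0.4]
finger_gap: 0.0662
t: 19.65
tool_pos: [0.5153, 0.0422, 0.1519]
ee_rot: [[0.201, 0.98, 0.0], [0.98, -0.201, -0.0], [-0.0, 0.0, -1.0]]
force: [1.2, 0.5, -0.1]
finger_gap: 0.0601
top crop origin [ 52 190]
side crop origin [148  99]
19.75 [0.5171 0.0355 0.1527]
```

View pics/c12.png

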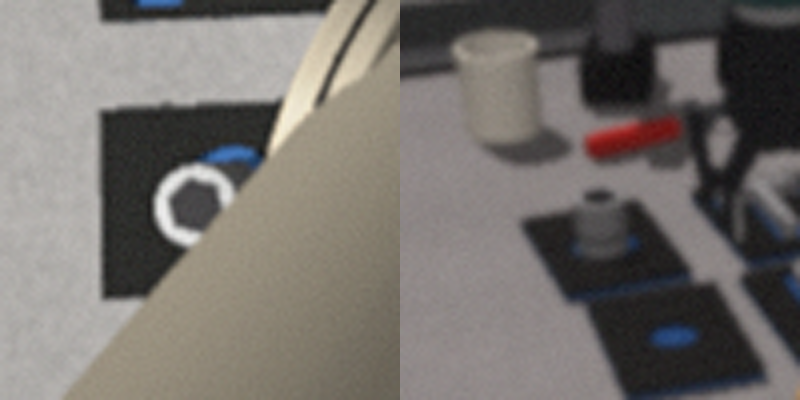

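```bash
python3 -m jog '{"xyz":[[9,-39,0],[18,-78,0],[27,-118,0],[36,-158,0],[45,-198,0],[54,-238,0],[62,-274,0],[70,-308,0]],"rot":[[0,0,-0.05],[0,0,-0.1],[0,0,-0.1],[0,0,-0.1],[0,0,-0.1],[0,0,-0.1],[0,0,-0.1],[0,0,-0.1]],"claw":[60,60,60,60,60,60,60,60]}';python3 -m jog '{"xyz":[[4,-20,0],[4,-25,-10],[4,-25,-20],[4,-25,-30],[4,-25,-30],[4,-25,-30],[4,-25,-30]],"rot":[[0,0,0],[0,0,0],[0,0,0],[0,0,0],[0,0,0],[0,0,0],[0,0,0]],"claw":[60,60,60,60,60,60,60]}';python3 look.py .589 -.289 .06 13
```

```text
t: 20.42
tool_pos: [0.5851, -0.266, 0.1518]
ee_rot: [[0.296, 0.955, -0.0], [0.955, -0.296, -0.0], [-0.0, 0.0, -1.0]]
force: [0.8, 0.5, 0.7]
finger_gap: 0.0598
t: 21.0
tool_pos: [0.5895, -0.287, 0.1217]
ee_rot: [[0.294, 0.956, -0.0], [0.956, -0.294, 0.001], [0.001, -0.001, -1.0]]
force: [-0.9, -0.2, 0.1]
finger_gap: 0.0599
top crop origin [313 125]
side crop origin [266 184]
21.1 [ 0.5896 -0.288   0.1223]
```

View pics/c13.png

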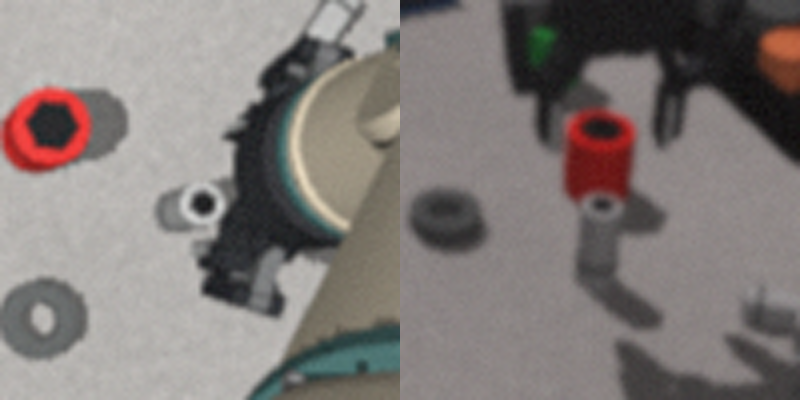

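```bash
python3 -m jog '{"xyz":[[0,-1,-15],[0,-1,-30],[0,-1,-45],[0,-1,-60],[0,-1,-68],[0,-1,-72],[0,-1,-72],[0,-1,-72]],"rot":[[0,0,0],[0,0,0],[0,0,0],[0,0,0],[0,0,0],[0,0,0],[0,0,0],[0,0,0]],"claw":[60,60,60,60,60,60,45,35]}' 50;  python3 -m jog '{"xyz":[[0,0,0],[0,0,0],[0,0,0],[0,0,0],[0,0,5],[0,0,20],[0,0,40],[0,0,40]],"rot":[[0,0,0],[0,0,0],[0,0,0],[0,0,0],[0,0,0],[0,0,0],[0,0,0],[0,0,0]],"claw":[26,17,17,17,17,17,17,17]}'; python3 look.py .589 -.289 .06 14
```

```text
t: 21.77
tool_pos: [0.5894, -0.2902, 0.0502]
ee_rot: [[0.296, 0.955, 0.001], [0.955, -0.296, -0.0], [-0.0, 0.001, -1.0]]
force: [0.3, -0.3, 0.7]
finger_gap: 0.0367
t: 22.43
tool_pos: [0.5909, -0.2913, 0.0939]
ee_rot: [[0.296, 0.955, 0.005], [0.955, -0.296, -0.003], [-0.001, 0.006, -1.0]]
force: [0.6, -0.5, -1.1]
finger_gap: 0.0245
top crop origin [313 125]
side crop origin [266 184]
22.5333 [ 0.5896 -0.29    0.091 ]
```

View pics/c14.png

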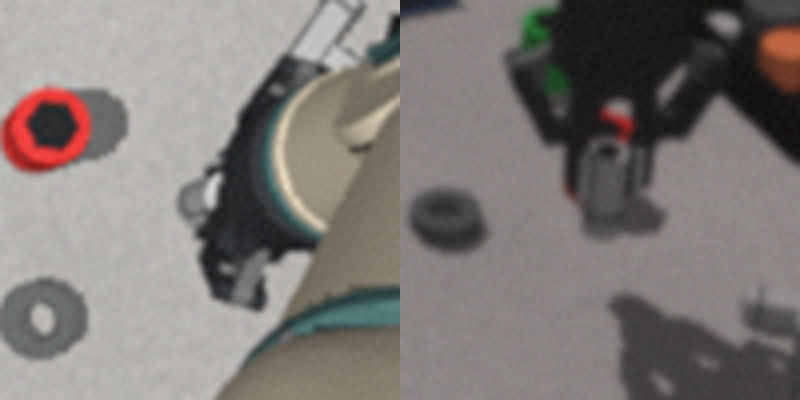

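```bash
python3 -m jog '{"xyz":[[0,0,20],[0,0,45],[-11,35,55],[-22,70,55],[-33,105,55],[-44,140,55],[-55,175,55],[-66,210,55]],"rot":[[0,0,0],[0,0,0.07],[0,0,0.14],[0,0,0.21],[0,0,0.28],[0,0,0.35],[0,0,0.4],[0,0,0.4]],"claw":[17,17,17,17,17,17,17,17]}';  python3 -m jog '{"xyz":[[-11,35,0],[-22,70,0],[-33,105,0],[-44,140,0],[-55,175,0],[-62,198,0],[-66,210,-5],[-66,210,-10]],"rot":[[0,0,0],[0,0,0],[0,0,0],[0,0,0],[0,0,0],[0,0,0],[0,0,0],[0,0,0]],"claw":[17,17,17,17,17,17,17,17]}';python3 -m jog '{"xyz":[[0,0,-15],[0,0,-30],[0,0,-45],[0,0,-55],[0,0,-62],[0,0,-65],[0,0,-65],[0,0,-65]],"rot":[[0,0,0],[0,0,0],[0,0,0],[0,0,0],[0,0,0],[0,0,0],[0,0,0],[0,0,0]],"claw":[17,17,17,17,17,17,17,17]}'; python3 look.py .457 .13 .05 15
```

```text
t: 23.2
tool_pos: [0.5216, -0.0781, 0.1443]
ee_rot: [[-0.102, 0.995, -0.001], [0.995, 0.102, 0.001], [0.001, -0.001, -1.0]]
force: [0.8, 1.1, -1.7]
finger_gap: 0.0245
t: 23.87
tool_pos: [0.4557, 0.1333, 0.134]
ee_rot: [[-0.106, 0.994, -0.002], [0.994, 0.106, 0.001], [0.001, -0.002, -1.0]]
force: [0.8, 0.3, -1.1]
finger_gap: 0.0245
t: 24.53
tool_pos: [0.4575, 0.1297, 0.07]
ee_rot: [[-0.099, 0.995, 0.0], [0.995, 0.099, -0.0], [-0.0, 0.0, -1.0]]
force: [-0.8, 0.5, -0.6]
finger_gap: 0.0251
top crop origin [130 184]
side crop origin [165 121]
24.6333 [0.4576 0.1301 0.0703]
```

View pics/c15.png

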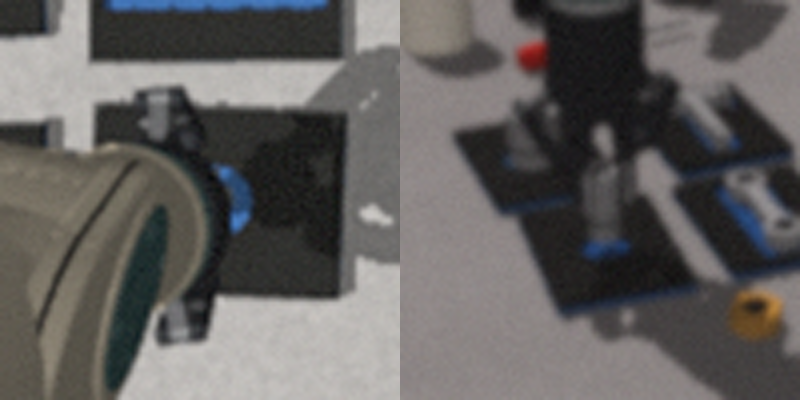

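Aligned: the small socket sits over its blue floor in the side view, around (600,215) of the crop. Lower to about 0.056, then release.

```bash
python3 -m jog '{"xyz":[[-1,0,-6],[-1,0,-10],[-1,0,-13],[-1,0,-14],[-1,0,-14],[-1,0,-14]],"rot":[[0,0,0],[0,0,0],[0,0,0],[0,0,0],[0,0,0],[0,0,0]],"claw":[17,17,17,17,17,17]}'; python3 look.py .457 .13 .05 16
```

```text
t: 25.13
tool_pos: [0.456, 0.1303, 0.0567]
ee_rot: [[-0.1, 0.995, 0.0], [0.995, 0.1, 0.001], [0.001, 0.0, -1.0]]
force: [-1.7, 0.5, 14.6]
finger_gap: 0.024
top crop origin [130 184]
side crop origin [165 121]
25.2333 [0.456  0.1303 0.0567]
```

View pics/c16.png

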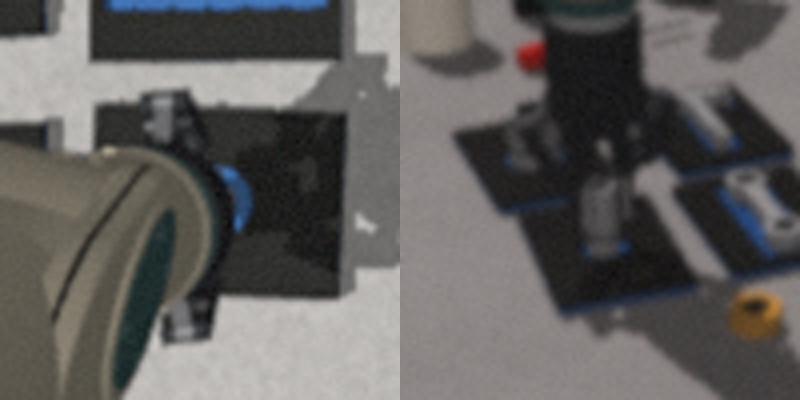

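```bash
python3 -m jog '{"xyz":[[0,0,1],[0,0,1],[0,0,1],[0,0,1],[0,0,1],[0,0,1],[0,0,15],[0,0,40]],"rot":[[0,0,0],[0,0,0],[0,0,0],[0,0,0],[0,0,0],[0,0,0],[0,0,0],[0,0,0]],"claw":[20,24,30,38,46,50,50,50]}';python3 -m jog '{"xyz":[[0,0,20],[0,0,50],[15,-30,70],[30,-65,80],[45,-100,80],[60,-135,80],[75,-170,80],[90,-205,80]],"rot":[[0,0,0],[0,0,0],[0,0,0],[0,0,0],[0,0,0],[0,0,0],[0,0,0],[0,0,0]],"claw":[60,60,60,60,60,60,60,60]}'; python3 -m jog '{"xyz":[[0,-40,0],[0,-80,0],[0,-120,0],[0,-140,0],[0,-150,0],[0,-150,0],[0,-150,0],[0,-150,0]],"rot":[[0,0,0],[0,0,0],[0,0,0],[0,0,0],[0,0,0],[0,0,0],[0,0,0],[0,0,0]],"claw":[60,60,60,60,60,60,60,60]}'; python3 look.py .53 .21 .03 17
```

```text
t: 25.9
tool_pos: [0.4546, 0.1296, 0.0944]
ee_rot: [[-0.099, 0.995, -0.005], [0.995, 0.099, -0.001], [-0.001, -0.005, -1.0]]
force: [1.2, 0.0, 0.4]
finger_gap: 0.0499
t: 26.57
tool_pos: [0.5465, -0.0765, 0.1759]
ee_rot: [[-0.1, 0.995, 0.0], [0.995, 0.1, 0.0], [0.0, 0.0, -1.0]]
force: [1.8, 0.8, 0.4]
finger_gap: 0.0595
t: 27.23
tool_pos: [0.5465, -0.2219, 0.1754]
ee_rot: [[-0.103, 0.995, -0.001], [0.995, 0.103, 0.002], [0.002, -0.0, -1.0]]
force: [-0.4, -0.1, 0.7]
finger_gap: 0.0601
top crop origin [ 98 153]
side crop origin [179 112]
27.3333 [ 0.5466 -0.2221  0.1756]
```

```bash
python3 - <<'E'
import cv2,numpy as np
a=cv2.imread("pics/top17.png")[130:280,60:260];b=cv2.imread("pics/side17.png")[110:225,160:330]
cv2.imwrite("pics/f17.png",np.hstack([cv2.resize(a,(400,300),interpolation=2),cv2.resize(b,(400,300),interpolation=2)]))
E
```

```text
(no output)
```

View pics/f17.png

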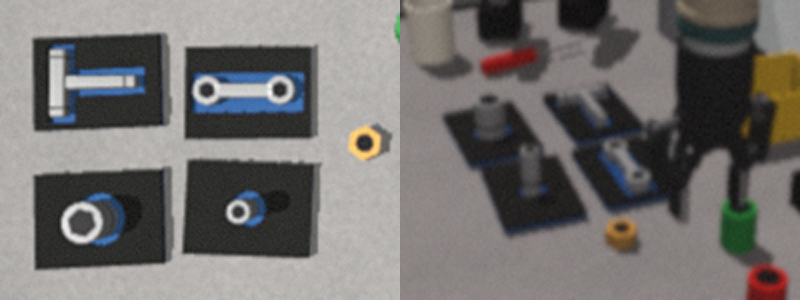

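View pics/top17.png

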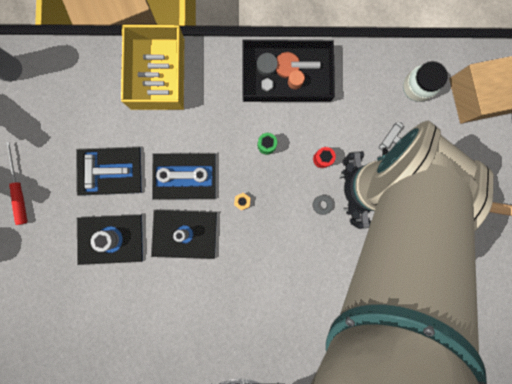

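```bash
python3 - <<'E'
from det import *; from tri import tri
im=cv2.imread("pics/top17.png");sd=cv2.imread("pics/side17.png")
for k,xy,z in(("large",(.4455,.306),.056),("small",(.4568,.130),.066),("spA",(.5955,.175),.022),("spB",(.5955,.089),.022)):
    P=[*xy,z];a=dark(im,proj("top",P)[0],9,85);b=dark(sd,proj("side",P)[0],7,95)
    print(k,a,b, cast("top",[a[0]],z)[0].round(4) if a else"", tri(a[0],b[0]) if a and b else "")
n=cast("top",[(242.2,201.0)],.018);print("nut",n)
E
```

```text
large (array([100.5, 241. ]), np.int32(94)) (array([198.23584906, 151.59433962]), np.int32(106)) [0.4447 0.3082 0.056 ] (array([0.4451127 , 0.31492534, 0.03718831]), [np.float64(0.001970430536461221), np.float64(0.0019704305364613454)])
small (array([178.77777778, 235.5       ]), np.int32(18)) (array([214.12169312, 167.63492063]), np.int32(189)) [0.4562 0.1314 0.066 ] (array([0.45455263, 0.13265817, 0.0616923 ]), [np.float64(0.0014002871941709329), np.float64(0.0014002871941709186)])
spA (array([162.78571429, 174.5       ]), np.int32(28)) (array([250.45731707, 163.71341463]), np.int32(164)) [0.5977 0.1787 0.022 ] (array([0.59529436, 0.17810219, 0.02722667]), [np.float64(0.0019664726492416144), np.float64(0.001966472649241593)])
spB (array([199.5       , 174.33333333]), np.int32(30)) (array([262.97887324, 177.75352113]), np.int32(142)) [0.5977 0.0918 0.022 ] (array([0.60091531, 0.09145745, 0.01677209]), [np.float64(0.002865087431005821), np.float64(0.0028650874310060617)])
nut [[ 0.53371482 -0.00955765  0.018     ]]
```

```bash
python3 -c "
from cell import env
print(env.job_done())"
```

```text
the job is handed in; nothing more can be done
None
```

All four tools are back in their own cutouts, and I handed the job in at about 27 s of the 112 s allowed. `job_done()` gives no verdict, so this rests on my own checks.

| Tool | Distance from insert centre in the top view |
|---|---|
| Large socket | about 2 mm |
| Small socket | about 1.5 mm |
| Spanner | about 4 mm |
| T-bar | about 1 mm (measured just after placing) |

- **Seating:** In the last pictures the sockets stand upright and the spanner and T-bar lie flat and lined up. I judged seating by eye and from the arm's height and force readings. The large socket read light contact. The small one was pressed down at about 15 N before I let go.
- **Nut and bearing:** The nut measured within 1 mm of its start. I only looked at the bearing and did not re-measure it; it looks unmoved.
- **Look-alikes:** The green and red sockets and the second T-bar were not handled.
- **Checks that disagreed:**
  - The final two-camera measurement failed, because the side-view dark masks merged with the black foam. I ignored it and used the top view at the known tool heights.
  - Where along its stem I had gripped the T-bar differed by about 4 mm between two estimates. I corrected for this before releasing it.

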